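# Strip the bench polisher's spindle for cleaning

## Robot

A 6-joint arm with a two-finger parallel gripper is mounted at the origin on a cart in front of the work surface, level with it; the furniture and walls round the work are solid. World frame = base frame: x ahead of the robot, y to its left, z up, the work surface at z = 0. Lengths are in m, angles in rad, forces in N, time in s.
With the tool pointing down it reaches from about 0.35 to 0.925 m from the base axis. Payload 6.4 kg.
Tool frame: the origin (TCP) lies midway between the tips of the shut fingers; the grasp point (between the pads) lies 19 mm behind it; z points along the fingers, y is the line along which they close (so a half turn about z gives the same grasp; the last joint's range is limited). The gripper opens to 94 mm and grips with 3 to 60 N. Pads are 16 mm wide; open, the fingers measure 119 mm over their backs; the gripper's body (75 mm by 177 mm) begins 78 mm behind the grasp point.
Start: joints at [1.038, 0.245, 1.558, -0, 1.339, -0.174], TCP at [0.228, 0.609, 0.205] pointing down, gripper open.
Joint ranges: [-3.13, 3.13], [-1.02, 2.26], [0.13, 2.54], [-0.95, 4.09], [0.21, 2.88], [-2.74, 2.74]. Speed limits (rad/s): [2.57, 2.57, 3.14, 3.14, 3.14, 3.14].

## Interface

Orientations are given as a rotation vector (axis times angle).
In Python, from workcell import sensors, capture, calibration, workorder gives the robot as it stands.
- The arm moves only by the shell command python3 -m pendant 'ROWS' [OPENING]. ROWS is JSON, one flat list of numbers, 4 for each row, row after row: the shift along the tool's x, y, z scaled (see below), then the turn about the tool's z scaled (see below). In form: [dx, dy, dz, spin, dx, dy, dz, spin, ...]. A call has 1 to 20 rows; each row is the pose to reach, as a shift and turn from the pose commanded when the call began, along the tool's axes at that moment; what a row does not reach only later rows make up. The controller multiplies each number of a shift by 1000 mm and each number of a turn by 0.5 rad. A row lasts 1/12 s, in which the tool goes at most 41.7 mm and 7.16 degrees, less where a joint would pass 70% of its speed; a pose out of reach is approached as far as the arm can. A call with a number of a shift or a turn outside -1 to 1 is refused whole. A call with a gripper value outside its range is refused whole. OPENING is the finger opening in mm, from 0 to 94, set as the call begins (- or left out, the last holds). The fingers move at their own pace and stop on an object; the grip force is fixed at half the most. Time passes only in rows, so rows that repeat a pose let the fingers close. It gives the time, the measured TCP pose, the force, the opening and the grip force at its end, in the units of the state.
- sensors.get_obs(): the state, without advancing time (a new reading comes with each control period).
- capture(name): name is "scene" or "top" or "wrist"; returns the picture (480x640x3 uint8, red, green, blue); there is no depth.
- calibration(name): a dict with "fx", "fy", "cx", "cy" (pixels), "pose" (4x4, takes a point from camera to world coordinates); the wrist camera has in their place "T_tool_cam" (4x4, takes a point from camera to tool coordinates, whose origin is the TCP and whose axes are the flange's). Camera axes: x right, y up, looking along -z (the intrinsics and any distortion apply to the point x, -y, -z); pixel columns grow to the right and rows downward; lengths in m; the calibration is good to about 2 mm. A picture is of the moment at which its call begins: read the wrist's pose just before it. calibration takes no time and is no camera call.
- workorder.hand_in(): hands the job in; it is judged then, once.
The state is a dict: "time": time; "joint_pos": joint angles; "joint_velocities": joint speeds; "joint_efforts": joint torques, N m; "ee_pos": TCP position; "ee_rot": TCP orientation; "force": force on the tool from outside, world axes, zero at the start; "ft_torque": the same for the moment, N m; "opening": opening from 0.0 (shut) to 1.0 (fully open); "finger_force": force on a finger pad.
Only numpy, scipy, OpenCV 4.12 (cv2) and the standard library are available. Lean on these libraries where they do the work, as an engineer would, in place of code of your own. Each camera call takes 0.05 s, during which the arm holds its last target. There are 200 camera calls.

## Task

The bench polisher is unplugged and its nut already unscrewed, so strip the spindle from the top down, one part at a time: set the knurled nut in the steel parts dish, stand the spacer on the middle of the black rubber pad, lay the dark clamp flange flat on the floor of the empty grey rinse tub, and put the felt wheel over the pin of the wooden wheel stand, down on its base. Set every part down rather than letting it drop, and do not knock over or push aside the oil bottle.

Things in the scene. Friction and masses are not known exactly. Their poses are not given: they have to be found in the camera images.
- polisher: Bench polisher, fixed: round grey motor housing, 116 mm across, 63 mm high, with an upright steel spindle 12 mm thick in its centre, tip 168 mm above the table; four loose parts are threaded on it, stacked from a shoulder at 74 mm: felt wheel, clamp flange, spacer, nut on top. Each lifts straight up off the spindle. Origin at the centre of the underside, spindle along z, black switch at -x.
- nut: Round knurled steel nut, 26 mm across, 18 mm high, 16 mm bore, loose (no turning needed), about 50 g. Top of the stack. Origin at the centre of its underside, z up along the bore (underside 142 mm above the table at the start).
- spacer: Aluminium spacer tube with two dark grooves, 36 mm across, 28 mm high, 16 mm bore, about 60 g, directly under the nut. Origin at the centre of its underside, z up along the bore (at the start 114 mm above the table).
- clamp_flange: Dark steel clamp flange, a plain disc 52 mm across, 14 mm thick, 16 mm bore, about 150 g, directly under the spacer. Origin at the centre of its underside, z up along the bore (at the start 100 mm above the table).
- felt_wheel: Cream felt polishing wheel with a grey plastic bush, 66 mm across, 26 mm thick, 16 mm bore, about 110 g (rigid), lowest on the spindle. Origin at the centre of its underside, z up along the bore (at the start 74 mm above the table).
- parts_dish: Round steel parts dish, 108 mm across at the rim, 24 mm high, inner floor 92 mm across and 5 mm above the table; loose, about 200 g. Origin at the centre of its underside, z up.
- rubber_pad: Square black ribbed rubber bench pad, 120 x 120 mm, 8 mm thick, flat; loose, about 300 g. Origin at the centre of its underside, z up.
- tub: Round rinse tub of grey plastic, empty, 158 mm across at the rim, 50 mm high; its inner floor is flat, 118 mm across and 5 mm above the table; loose, about 300 g. Origin at the centre of its underside, z up.
- wheel_peg: Wheel stand: a square block of pale wood 84 x 84 mm, 16 mm thick, with one upright round steel pin in its centre, 9 mm thick with a pointed end, its tip 60 mm above the table; loose, about 500 g. Origin at the centre of its underside, z up along the pin.
- oil_bottle: Small amber bottle with a red cap, 42 mm across, 92 mm high, standing just behind the polisher; a bystander, to be left standing where it is. Origin at the centre of its underside, z up.
Things that resemble listed ones, but are neither listed nor needed, are in the scene too. What is shaped like the spacer but red or yellow is not meant.

How it is judged:
On the way, in this order (a step that is already met when the one before it is completed fails the run):
1. the nut lies flat in the steel dish, let go (horizontal distance between nut and parts_dish below 0.036 m and z of nut in the frame of parts_dish below 0.01 m and angle between nut's own z axis and vertical below 0.12 rad and contact force between nut and the fingers below 0.05 N), for 0.2 s.
2. the spacer stands upright on the middle of the rubber pad, let go (horizontal distance between spacer and rubber_pad below 0.04 m and z of spacer in the frame of rubber_pad below 0.012 m and angle between spacer's own z axis and vertical below 0.12 rad and contact force between spacer and the fingers below 0.05 N), for 0.2 s.
3. the flange lies flat on the floor of the tub, let go (horizontal distance between clamp_flange and tub below 0.038 m and z of clamp_flange in the frame of tub below 0.009 m and angle between clamp_flange's own z axis and vertical below 0.12 rad and contact force between clamp_flange and the fingers below 0.05 N), for 0.2 s.
4. the felt wheel is on the pin, down on the wooden base, let go (horizontal distance between felt_wheel and wheel_peg below 0.006 m and z of felt_wheel in the frame of wheel_peg below 0.0195 m and angle between felt_wheel's own z axis and vertical below 0.12 rad and contact force between felt_wheel and the fingers below 0.05 N), for 0.2 s.
At the end, for the whole second after the job is handed in: All upright (0.12 rad), let go, at rest: nut flat in the dish (within 36 mm of its centre), spacer on the middle of the pad (40 mm), flange flat on the tub's floor (38 mm), felt wheel over the pin, its underside at most 3.5 mm above the wooden base (all of step 1 and all of step 2 and all of step 3 and all of step 4 and linear speed of each of nut, spacer, clamp_flange, felt_wheel below 0.02 m/s); the robot touches nothing.
It fails at once if a part is let fall (faster than 0.7 m/s, about 25 mm of free fall, while the fingers are not on it) ((linear speed of nut above 0.7 m/s and contact force between nut and the fingers below 0.01 N) or (linear speed of spacer above 0.7 m/s and contact force between spacer and the fingers below 0.01 N) or (linear speed of clamp_flange above 0.7 m/s and contact force between clamp_flange and the fingers below 0.01 N) or (linear speed of felt_wheel above 0.7 m/s and contact force between felt_wheel and the fingers below 0.01 N)).
It fails at once if the oil bottle is pushed more than 40 mm or tipped more than 0.35 rad (distance of oil_bottle from where it was at the start of the episode above 0.04 m or angle between oil_bottle's own z axis and vertical above 0.35 rad).
It also fails if it takes over 112 s, if anything falls off the work surface, if the arm or the gripper's body presses on something with over 40 N, if the wrist force passes 120 N, or if a joint passes its speed limit or range.

## Working session

There is one attempt and no reset: what is moved stays moved. The work goes in short steps, Python scripts to look and compute and a shell command to move; the robot and the scene stay as the last step left them, time stands still between calls to the robot, and variables do not carry over. Pictures are saved under pics/ and viewed, at most 14 in all, crops included, and the job is handed in when it is done.

```bash
ls; mkdir -p pics
python3 - <<'E'
from workcell import sensors,capture,calibration
import cv2,numpy as np
o=sensors.get_obs();print({k:np.round(v,3) for k,v in o.items()})
for n in("scene","top"):
    im=capture(n);cv2.imwrite(f"pics/{n}0.png",im[:,:,::-1]);print(n,calibration(n))
print(calibration("wrist"))
E
```

```text
pics
{'time': np.float64(0.0), 'joint_pos': array([ 1.038,  0.246,  1.559, -0.   ,  1.339, -0.174]), 'joint_velocities': array([ 0.002, -0.   ,  0.001,  0.001,  0.002, -0.   ]), 'joint_efforts': array([-1.0000e-03, -4.1584e+01, -3.1459e+01,  6.8000e-02,  3.3000e-02,
       -0.0000e+00]), 'ee_pos': array([0.228, 0.608, 0.204]), 'ee_rot': array([-5.600e-01, -3.091e+00,  3.000e-03]), 'force': array([-0.696,  0.558, -0.404]), 'ft_torque': array([-0.031, -0.007, -0.035]), 'finger_force': np.float64(0.0), 'opening': np.float64(0.998)}
scene {'fx': 552.3129402353948, 'fy': 552.3129402353948, 'cx': 318.50118570179814, 'cy': 236.19682305437112, 'pose': array([[ 0.66324966,  0.46468207, -0.58666042, -0.17948954],
       [-0.74822985,  0.39509376, -0.53296625, -0.64250926],
       [-0.01587399,  0.79244652,  0.6097348 ,  0.87309974],
       [ 0.        ,  0.        ,  0.        ,  1.        ]])}
top {'fx': 445.77880795203595, 'fy': 445.77880795203595, 'cx': 316.56574163057326, 'cy': 235.80830846774114, 'pose': array([[ 1.22110483e-02,  9.93143653e-01, -1.16260806e-01,
         4.05809039e-01],
       [-9.99852739e-01,  1.07252926e-02, -1.33965516e-02,
         1.14287907e-03],
       [-1.20577690e-02,  1.16407272e-01,  9.93128369e-01,
         1.21171174e+00],
       [ 0.00000000e+00,  0.00000000e+00,  0.00000000e+00,
         1.00000000e+00]])}
{'fx': 369.5787690687669, 'fy': 369.5787690687669, 'cx': 310.2392746715504, 'cy': 242.12309414166447, 'T_tool_cam': array([[-4.18078559e-04,  9.58964371e-01,  2.83526296e-01,
         8.20541161e-02],
       [ 9.99999831e-01,  2.86654792e-04,  5.05021078e-04,
        -7.29207215e-04],
       [ 4.03023049e-04,  2.83526459e-01, -9.58964329e-01,
        -1.79661251e-01],
       [ 0.00000000e+00,  0.00000000e+00,  0.00000000e+00,
         1.00000000e+00]])}
```

View pics/scene0.png

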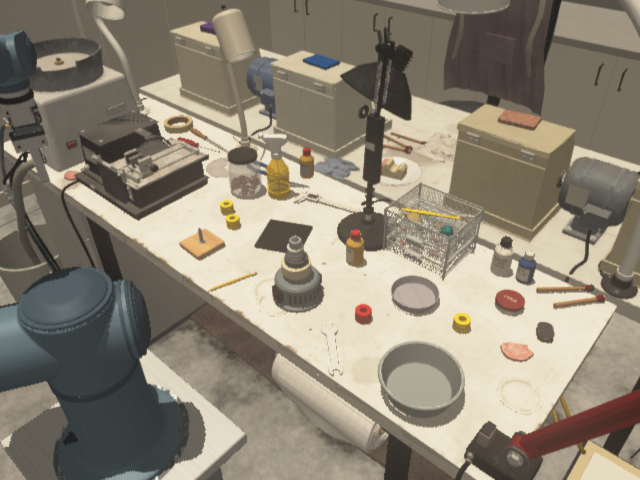

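View pics/top0.png

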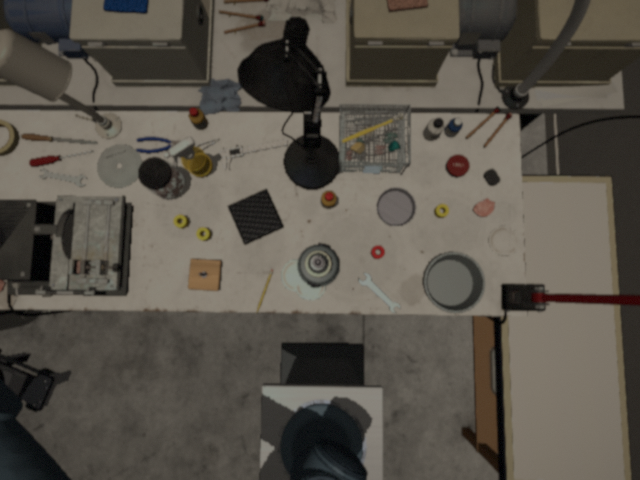

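The scene view shows the polisher at (298,275), bottle (355,247), dish (415,294), tub (421,377), pad (284,236) and wheel stand (202,242). In the top view they are at (318,263), (329,200), (396,207), (453,280), (256,216) and (205,275), with the tall lamp at (310,160). I'll refine these positions.

```bash
cat > h.py <<'E'
from workcell import sensors,capture,calibration
import cv2,numpy as np
from scipy.spatial.transform import Rotation as R
def pose(n,o=None):
    c=calibration(n)
    if n!="wrist": return c,c["pose"]
    o=o or sensors.get_obs();T=np.eye(4);T[:3,:3]=R.from_rotvec(o["ee_rot"]).as_matrix();T[:3,3]=o["ee_pos"]
    return c,T@c["T_tool_cam"]
def ray(n,px,z,o=None):
    c,P=pose(n,o);px=np.atleast_2d(px).astype(float)
    d=np.c_[(px[:,0]-c["cx"])/c["fx"],-(px[:,1]-c["cy"])/c["fy"],-np.ones(len(px))]@P[:3,:3].T
    return P[:3,3]+d*((z-P[2,3])/d[:,2:])
def proj(n,X,o=None):
    c,P=pose(n,o);q=(np.atleast_2d(X)-P[:3,3])@P[:3,:3]
    return np.c_[c["cx"]-c["fx"]*q[:,0]/q[:,2],c["cy"]+c["fy"]*q[:,1]/q[:,2]]
def totool(X,o=None):
    o=o or sensors.get_obs();return R.from_rotvec(o["ee_rot"]).inv().apply(np.asarray(X)-o["ee_pos"])
E
python3 - <<'E'
from h import *
im=cv2.imread("pics/top0.png")
for nm,p,z in [("pol",(318,262),.1),("pad",(256,216),.008),("dish",(396,207),.024),("tub",(453,280),.05),("peg",(205,275),.016),("bot",(329,199),.09),("lamp",(311,162),.02)]:
    print(nm,ray("top",p,z).round(3))
c=im[180:320,180:500];cv2.imwrite("pics/c1.png",cv2.convertScaleAbs(cv2.resize(c,(800,350),interpolation=cv2.INTER_CUBIC),alpha=1.5))
E
```

```text
pol [[0.47  0.012 0.1  ]]
pad [[0.6   0.184 0.008]]
dish [[ 0.625 -0.196  0.024]]
tub [[ 0.431 -0.337  0.05 ]]
peg [[0.437 0.315 0.016]]
bot [[ 0.632 -0.014  0.09 ]]
lamp [[0.749 0.035 0.02 ]]
```

View pics/c1.png

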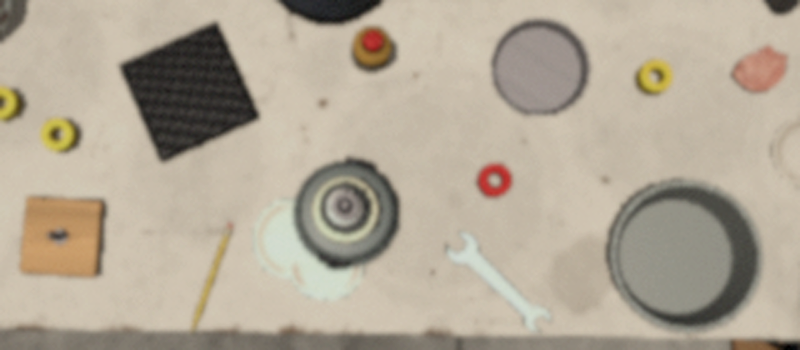

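Run:
```python
from h import *
for z in(.16,.142): print(ray("top",(318,262),z).round(4))
print("dish",ray("top",(396,206.8),.024).round(4),"tub",ray("top",(453.4,281.2),.05).round(4),"pad",ray("top",(255.8,216.4),.008).round(4),"peg",ray("top",(204.8,274.4),.016).round(4))
print(totool([.463,.010,.28]).round(4), totool([.463,.010,.28]).round(4))
```

```text
[[0.4668 0.0112 0.16  ]]
[[0.4678 0.0114 0.142 ]]
dish [[ 0.6259 -0.1962  0.024 ]] tub [[ 0.4276 -0.3382  0.05  ]] pad [[0.5984 0.1844 0.008 ]] peg [[0.4384 0.3157 0.016 ]]
[-0.4301 -0.4777 -0.0748] [-0.4301 -0.4777 -0.0748]
```

```bash
python3 -m pendant '[-0.432,-0.475,-0.076,0,-0.432,-0.475,-0.076,0,-0.432,-0.475,-0.076,0,-0.432,-0.475,-0.076,0,-0.432,-0.475,-0.076,0,-0.432,-0.475,-0.076,0,-0.432,-0.475,-0.076,0,-0.432,-0.475,-0.076,0,-0.432,-0.475,-0.076,0,-0.432,-0.475,-0.076,0,-0.432,-0.475,-0.076,0,-0.432,-0.475,-0.076,0,-0.432,-0.475,-0.076,0,-0.432,-0.475,-0.076,0,-0.432,-0.475,-0.076,0,-0.432,-0.475,-0.076,0,-0.432,-0.475,-0.076,0,-0.432,-0.475,-0.076,0,-0.432,-0.475,-0.076,0,-0.432,-0.475,-0.076,0]' 60
python3 - <<'E'
from h import *
o=sensors.get_obs();im=capture("wrist");cv2.imwrite("pics/w1.png",im[:,:,::-1]);np.save("o1.npy",o,allow_pickle=True)
print(o["ee_pos"],o["ee_rot"],o["joint_pos"].round(2),proj("wrist",[[.4668,.0112,.16],[.4668,.0112,.168]],o))
E
```

```text
time: 1.77
ee_pos: [0.4654, 0.0134, 0.281]
ee_rot: [-0.558, -3.091, -0.0]
force: [-0.4, -0.1, 0.4]
opening: 0.64
finger_force: 0.0
[0.46537636 0.01341304 0.28102515] [-5.57649181e-01 -3.09093348e+00 -4.12580191e-04] [-0.22 -0.26  1.92  0.    1.48 -1.43] [[309.40556136 236.8548066 ]
 [309.38185067 239.46709693]]
```

View pics/w1.png

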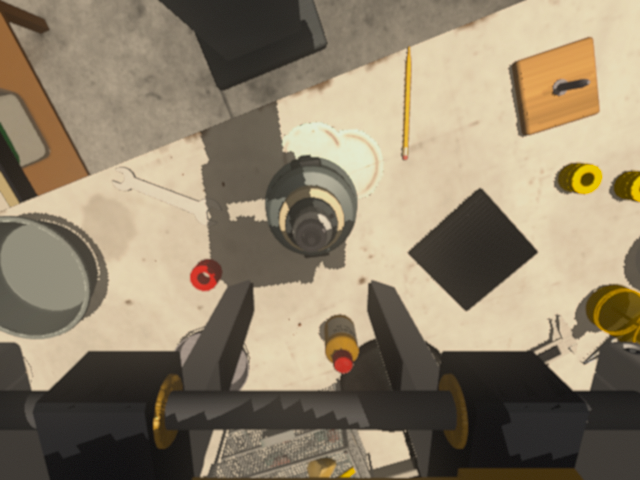

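The wrist view shows the nut at about (312,232), fingers open around (310,330), the wheel-stand pin at (572,87), and the pad around (473,249). I'll enlarge the nut and stand.

Run:
```python
from h import *
im=cv2.imread("pics/w1.png")
a=cv2.resize(im[140:270,250:380],(600,600),interpolation=cv2.INTER_CUBIC)
cv2.imwrite("pics/c2.png",cv2.convertScaleAbs(a,alpha=1.8))
```

```text
(no output)
```

View pics/c2.png

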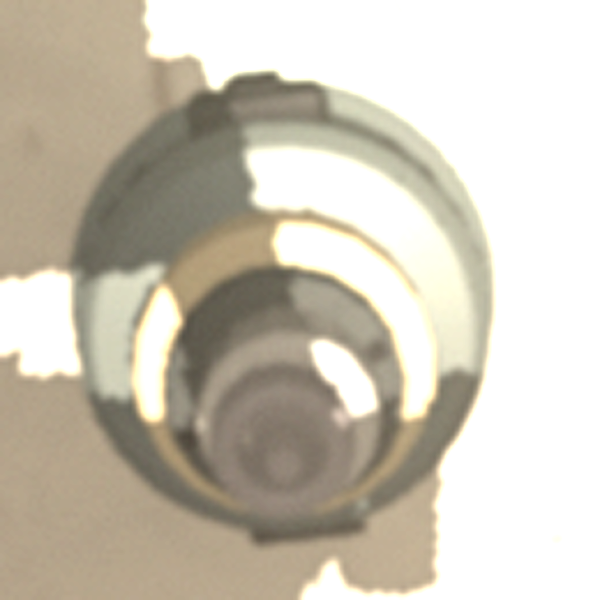

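Run:
```python
from h import *
o=np.load("o1.npy",allow_pickle=True).item()
for p,z in[((310.7,235.3),.16),((311.3,239.7),.168),((311.8,209.8),.1)]: print(ray("wrist",p,z,o).round(4), totool(ray("wrist",p,z,o),o).round(4))
```

```text
[[0.4659 0.0127 0.16  ]] [[-0.0008 -0.0005  0.121 ]]
[[0.4675 0.0126 0.168 ]] [[-0.0024 -0.      0.113 ]]
[[0.4572 0.0172 0.1   ]] [[0.0089 0.0006 0.181 ]]
```

```bash
python3 -m pendant '[-0.0016,-0.0003,0.04,0,-0.0016,-0.0003,0.08,0,-0.0016,-0.0003,0.11,0,-0.0016,-0.0003,0.13,0,-0.0016,-0.0003,0.1365,0,-0.0016,-0.0003,0.1365,0,-0.0016,-0.0003,0.1365,0,-0.0016,-0.0003,0.1365,0]' 50
python3 -m pendant '[0,0,0,0,0,0,0,0,0,0,0,0,0,0,0,0,0,0,0,0,0,0,0,0,0,0,0,0,0,0,0,0]' 20
```

```text
time: 2.48
ee_pos: [0.4687, 0.0114, 0.147]
ee_rot: [0.559, 3.088, -0.0]
force: [0.3, -0.2, 0.8]
opening: 0.534
finger_force: 0.0
time: 3.15
ee_pos: [0.4677, 0.0113, 0.1455]
ee_rot: [0.56, 3.09, 0.0]
force: [-0.2, -0.1, 4.3]
opening: 0.271
finger_force: 30.0
```

```bash
python3 -m pendant '[0,0,-0.012,0,0,0,-0.025,0,0,0,-0.04,0,0,0,-0.06,0,0,0,-0.08,0,0,0,-0.1,0,0,0,-0.1,0,0,0,-0.1,0,0,0,-0.1,0]'
python3 - <<'E'
from h import *
o=sensors.get_obs();im=capture("wrist");cv2.imwrite("pics/w2.png",im[:,:,::-1]);np.save("o2.npy",o,allow_pickle=True)
print(o["ee_pos"],o["opening"],totool([.6259,-.1962,.0085]).round(4),totool([.6259,-.1962,.06]).round(4))
E
```

```text
time: 3.9
ee_pos: [0.4665, 0.0114, 0.2432]
ee_rot: [-0.56, -3.089, -0.0]
force: [0.8, 0.7, -0.6]
opening: 0.27
finger_force: 30.0
[0.46654509 0.01144859 0.24322505] 0.26980571039647677 [-0.2231 -0.1383  0.2337] [-0.2229 -0.1383  0.1822]
```

View pics/w2.png

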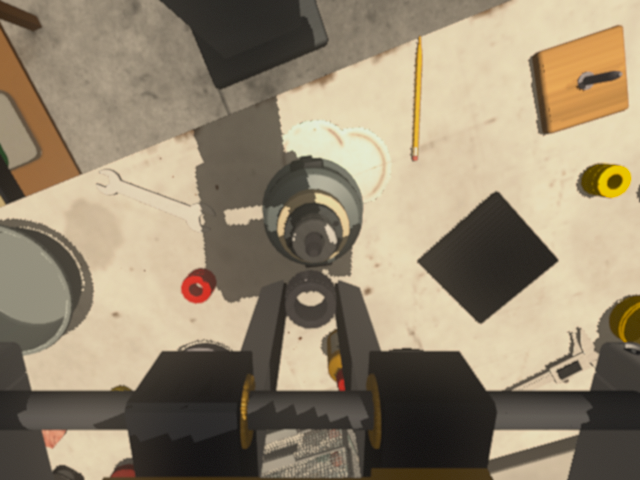

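The nut is held level at (312,298), and the spacer is still on the spindle at (314,243). Now to the dish.

```bash
python3 -m pendant '[-0.223,-0.138,0,0,-0.223,-0.138,0,0,-0.223,-0.138,0,0,-0.223,-0.138,0,0,-0.223,-0.138,0,0,-0.223,-0.138,0,0,-0.223,-0.138,0,0,-0.223,-0.138,0,0,-0.223,-0.138,0.05,0,-0.223,-0.138,0.09,0,-0.223,-0.138,0.13,0,-0.223,-0.138,0.16,0,-0.223,-0.138,0.185,0,-0.223,-0.138,0.2,0,-0.223,-0.138,0.21,0,-0.223,-0.138,0.22,0,-0.223,-0.138,0.225,0,-0.223,-0.138,0.225,0,-0.223,-0.138,0.225,0,-0.223,-0.138,0.225,0]'
```

```text
time: 5.62
ee_pos: [0.6287, -0.1967, 0.0215]
ee_rot: [0.56, 3.089, -0.001]
force: [-0.1, -1.0, -1.3]
opening: 0.267
finger_force: 30.0
```

```bash
python3 -m pendant '[0,0,0.004,0,0,0,0.008,0,0,0,0.011,0,0,0,0.012,0,0,0,0.0125,0,0,0,0.0125,0,0,0,0.0125,0]'
```

```text
time: 6.2
ee_pos: [0.6277, -0.1962, 0.0085]
ee_rot: [-0.56, -3.091, -0.0]
force: [-3.4, 1.1, 6.7]
opening: 0.27
finger_force: 30.0
```

```bash
python3 -m pendant '[0,0,0,0,0,0,0,0,0,0,0,0,0,0,-0.01,0,0,0,-0.04,0,0,0,-0.08,0,0,0,-0.12,0,0,0,-0.16,0,0,0,-0.2,0,0,0,-0.22,0,0,0,-0.22,0,0,0,-0.22,0]' 44
python3 - <<'E'
from h import *
im=capture("top");cv2.imwrite("pics/t1.png",im[:,:,::-1])
o=sensors.get_obs();im=capture("wrist");cv2.imwrite("pics/w3.png",im[:,:,::-1])
print(o["ee_pos"],totool([.467,.0118,.24]).round(4))
E
```

```text
time: 7.2
ee_pos: [0.6283, -0.1965, 0.2293]
ee_rot: [0.56, 3.088, -0.002]
force: [0.7, -0.8, -1.1]
opening: 0.469
finger_force: 0.0
[ 0.62725537 -0.1959876   0.22688478] [ 0.2224  0.1382 -0.0138]
```

View pics/w3.png

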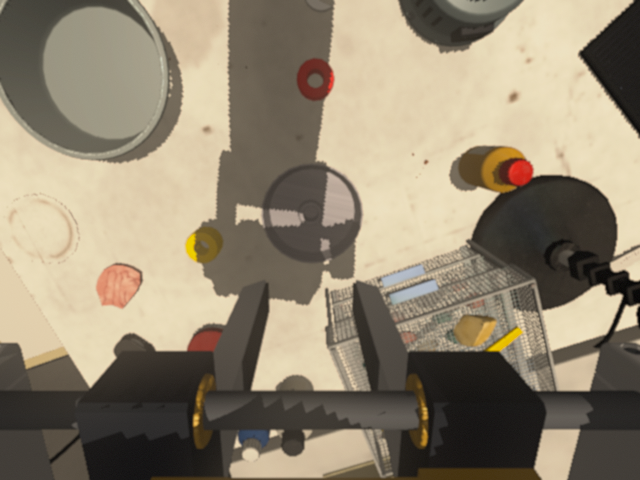

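The nut lies centred in the dish at (311,211). Returning for the spacer.

```bash
python3 -m pendant '[0.2224,0.1382,-0.0138,0,0.2224,0.1382,-0.0138,0,0.2224,0.1382,-0.0138,0,0.2224,0.1382,-0.0138,0,0.2224,0.1382,-0.0138,0,0.2224,0.1382,-0.0138,0,0.2224,0.1382,-0.0138,0,0.2224,0.1382,-0.0138,0,0.2224,0.1382,-0.0138,0,0.2224,0.1382,-0.0138,0,0.2224,0.1382,-0.0138,0]' 56
python3 - <<'E'
from h import *
o=sensors.get_obs();print(o["ee_pos"],totool([.467,.0118,.117],o).round(4))
E
```

```text
time: 8.22
ee_pos: [0.4685, 0.0103, 0.2406]
ee_rot: [-0.563, -3.089, 0.0]
force: [0.4, 0.6, -0.5]
opening: 0.593
finger_force: 0.0
[0.46848105 0.01025048 0.24057894] [0.0018 0.001  0.1236]
```

```bash
python3 -m pendant '[0.001,0.0008,0.03,0,0.001,0.0008,0.06,0,0.001,0.0008,0.09,0,0.001,0.0008,0.11,0,0.001,0.0008,0.12,0,0.001,0.0008,0.123,0,0.001,0.0008,0.123,0,0.001,0.0008,0.123,0]' 56
python3 -m pendant '[0,0,0,0,0,0,0,0,0,0,0,0,0,0,0,0,0,0,0,0,0,0,0,0]' 30
```

```text
time: 8.88
ee_pos: [0.4685, 0.0119, 0.1195]
ee_rot: [0.561, 3.089, -0.0]
force: [0.0, -0.4, 0.7]
opening: 0.595
finger_force: 0.0
time: 9.38
ee_pos: [0.468, 0.0124, 0.1192]
ee_rot: [0.56, 3.09, 0.0]
force: [-1.5, 1.2, 4.6]
opening: 0.369
finger_force: 30.0
```

```bash
python3 -m pendant '[0,0,-0.012,0,0,0,-0.025,0,0,0,-0.04,0,0,0,-0.06,0,0,0,-0.08,0,0,0,-0.1,0,0,0,-0.1,0,0,0,-0.1,0,0,0,-0.1,0]'
python3 - <<'E'
from h import *
o=sensors.get_obs();im=capture("wrist");cv2.imwrite("pics/w4.png",im[:,:,::-1])
print(o["ee_pos"],o["opening"],totool([.5984,.1844,.0132]).round(4))
E
```

```text
time: 10.13
ee_pos: [0.4665, 0.0125, 0.2166]
ee_rot: [-0.56, -3.089, 0.0]
force: [-0.6, -0.2, -0.7]
opening: 0.371
finger_force: 30.0
[0.46646028 0.01253734 0.2166119 ] 0.37105639299264864 [-0.064   0.2074  0.2028]
```

View pics/w4.png

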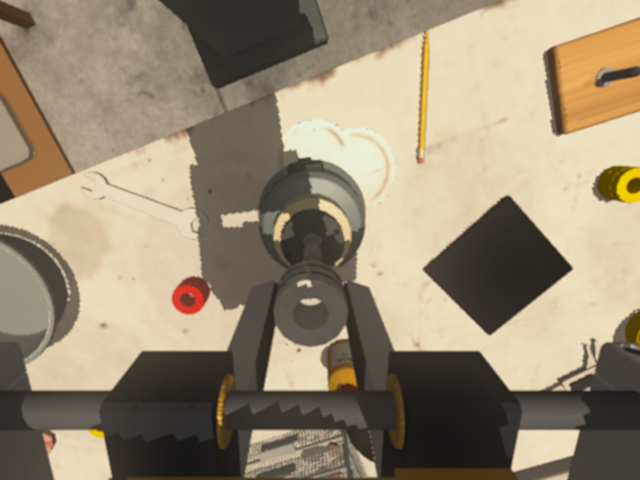

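The spacer is held level at (312,305), and the flange and wheel remain on the spindle. Pad centre is about (498,265).

```bash
python3 -m pendant '[-0.064,0.207,0,0,-0.064,0.207,0,0,-0.064,0.207,0,0,-0.064,0.207,0,0,-0.064,0.207,0,0,-0.064,0.207,0,0,-0.064,0.207,0,0,-0.064,0.207,0.04,0,-0.064,0.207,0.08,0,-0.064,0.207,0.11,0,-0.064,0.207,0.14,0,-0.064,0.207,0.165,0,-0.064,0.207,0.18,0,-0.064,0.207,0.188,0,-0.064,0.207,0.193,0,-0.064,0.207,0.193,0,-0.064,0.207,0.193,0,-0.064,0.207,0.193,0]'
python3 - <<'E'
from h import *
o=sensors.get_obs();print(o["ee_pos"],totool([.5984,.1844,.0132]).round(4))
E
```

```text
time: 11.68
ee_pos: [0.601, 0.1837, 0.0268]
ee_rot: [0.56, 3.089, 0.001]
force: [0.3, 0.0, -0.9]
opening: 0.367
finger_force: 30.0
[0.60095967 0.18368348 0.02684726] [ 0.0027 -0.0002  0.0136]
```

```bash
python3 -m pendant '[0.002,0,0.004,0,0.002,0,0.008,0,0.002,0,0.01,0,0.002,0,0.012,0,0.002,0,0.0125,0,0.002,0,0.0125,0,0.002,0,0.0125,0]'
```

```text
time: 12.27
ee_pos: [0.5979, 0.1845, 0.0132]
ee_rot: [-0.56, -3.09, 0.0]
force: [-3.6, -0.3, 5.8]
opening: 0.368
finger_force: 30.0
```

```bash
python3 -m pendant '[0,0,0,0,0,0,0,0,0,0,0,0,0,0,-0.01,0,0,0,-0.04,0,0,0,-0.08,0,0,0,-0.12,0,0,0,-0.16,0,0,0,-0.2,0,0,0,-0.22,0,0,0,-0.22,0,0,0,-0.22,0]' 56
python3 - <<'E'
from h import *
o=sensors.get_obs();im=capture("wrist");cv2.imwrite("pics/w5.png",im[:,:,::-1]);np.save("o5.npy",o,allow_pickle=True)
print(o["ee_pos"],totool([.467,.0118,.235]).round(4))
E
```

```text
time: 13.27
ee_pos: [0.5987, 0.1845, 0.2346]
ee_rot: [0.56, 3.088, 0.002]
force: [0.3, -0.4, -1.1]
opening: 0.593
finger_force: 0.0
[0.59874778 0.18454364 0.23462262] [ 0.0617 -0.2075 -0.0027]
```

View pics/w5.png

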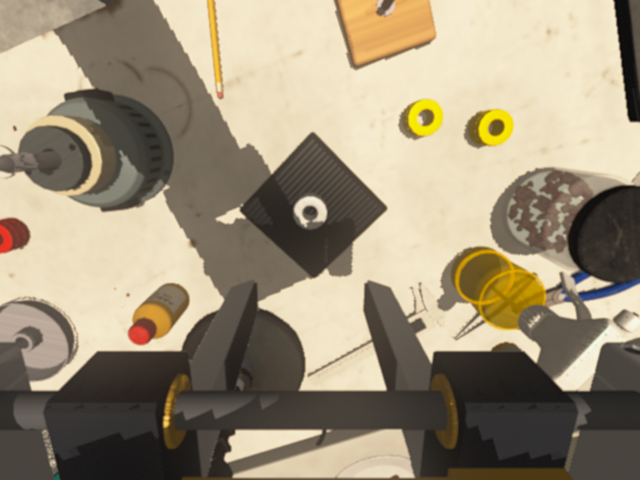

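The spacer stands at (310,211) in the middle of the pad. Next is the flange.

```bash
python3 -m pendant '[0.0617,-0.2075,-0.003,0,0.0617,-0.2075,-0.003,0,0.0617,-0.2075,-0.003,0,0.0617,-0.2075,-0.003,0,0.0617,-0.2075,-0.003,0,0.0617,-0.2075,-0.003,0,0.0617,-0.2075,-0.003,0,0.0617,-0.2075,-0.003,0,0.0617,-0.2075,-0.003,0,0.0617,-0.2075,-0.003,0]' 74
python3 - <<'E'
from h import *
o=sensors.get_obs();print(o["ee_pos"],totool([.467,.0118,.103],o).round(4))
E
```

```text
time: 14.15
ee_pos: [0.4678, 0.0128, 0.2352]
ee_rot: [-0.558, -3.09, -0.0]
force: [0.6, 1.0, -0.1]
opening: 0.785
finger_force: 0.0
[0.46782583 0.0128101  0.23518095] [ 0.0003 -0.0012  0.1322]
```

```bash
python3 -m pendant '[0,-0.0005,0.03,0,0,-0.0005,0.06,0,0,-0.0005,0.09,0,0,-0.0005,0.11,0,0,-0.0005,0.122,0,0,-0.0005,0.128,0,0,-0.0005,0.128,0,0,-0.0005,0.128,0,0,-0.0005,0.128,0]' 74
```

```text
time: 14.9
ee_pos: [0.4683, 0.0115, 0.1089]
ee_rot: [0.559, 3.089, -0.0]
force: [-0.3, 0.2, -0.5]
opening: 0.786
finger_force: 0.0
```

```bash
python3 -m pendant '[0.0005,0,0.003,0,0.0005,0,0.005,0,0.0005,0,0.005,0,0.0005,0,0.005,0]' 74
python3 -m pendant '[0,0,0,0,0,0,0,0,0,0,0,0,0,0,0,0,0,0,0,0,0,0,0,0]' 46
```

```text
time: 15.23
ee_pos: [0.4668, 0.0115, 0.1029]
ee_rot: [0.561, 3.091, -0.0]
force: [0.2, 0.9, -0.1]
opening: 0.785
finger_force: 0.0
time: 15.73
ee_pos: [0.4668, 0.0116, 0.1028]
ee_rot: [0.561, 3.091, 0.0]
force: [0.5, 0.3, 0.7]
opening: 0.544
finger_force: 30.0
```

```bash
python3 -m pendant '[0,0,-0.012,0,0,0,-0.025,0,0,0,-0.04,0,0,0,-0.06,0,0,0,-0.08,0,0,0,-0.1,0,0,0,-0.12,0,0,0,-0.12,0,0,0,-0.12,0,0,0,-0.12,0]'
python3 - <<'E'
from h import *
o=sensors.get_obs();im=capture("wrist");cv2.imwrite("pics/w6.png",im[:,:,::-1])
print(o["ee_pos"],o["opening"],totool([.4276,-.3382,.0085]).round(4))
E
```

```text
time: 16.57
ee_pos: [0.466, 0.0117, 0.2212]
ee_rot: [-0.56, -3.089, -0.0]
force: [0.4, 0.2, -2.3]
opening: 0.55
finger_force: 30.0
[0.46598477 0.01166663 0.22117479] 0.5495157550676657 [-0.0878 -0.3409  0.2122]
```

View pics/w6.png

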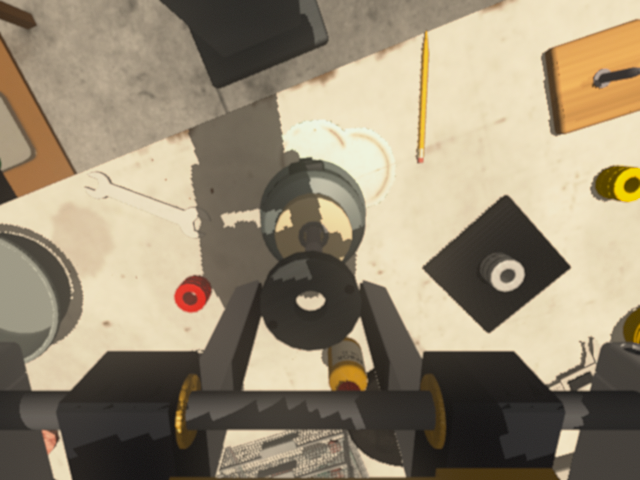

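The flange is held level at (311,300), with the felt wheel left on the spindle at (314,225). To the tub.

```bash
python3 -m pendant '[-0.088,-0.341,0,0,-0.088,-0.341,0,0,-0.088,-0.341,0,0,-0.088,-0.341,0,0,-0.088,-0.341,0,0,-0.088,-0.341,0,0,-0.088,-0.341,0,0,-0.088,-0.341,0,0,-0.088,-0.341,0,0,-0.088,-0.341,0,0,-0.088,-0.341,0.04,0,-0.088,-0.341,0.08,0,-0.088,-0.341,0.12,0,-0.088,-0.341,0.15,0,-0.088,-0.341,0.17,0,-0.088,-0.341,0.185,0,-0.088,-0.341,0.195,0,-0.088,-0.341,0.195,0,-0.088,-0.341,0.195,0]'
python3 - <<'E'
from h import *
o=sensors.get_obs();print(o["ee_pos"],totool([.4276,-.3382,.0082]).round(4))
E
```

```text
time: 18.2
ee_pos: [0.4293, -0.3378, 0.0273]
ee_rot: [-0.56, -3.09, -0.001]
force: [0.3, -0.7, -1.1]
opening: 0.545
finger_force: 30.0
[ 0.42928866 -0.33778393  0.02733002] [ 0.0014 -0.001   0.0191]
```

```bash
python3 -m pendant '[0,0,0.004,0,0,0,0.008,0,0,0,0.012,0,0,0,0.015,0,0,0,0.017,0,0,0,0.0185,0,0,0,0.0185,0,0,0,0.0185,0]'
```

```text
time: 18.87
ee_pos: [0.4294, -0.3387, 0.0092]
ee_rot: [-0.561, -3.091, 0.0]
force: [0.1, 0.4, -1.2]
opening: 0.544
finger_force: 30.0
```

No contact yet; going 1 mm lower, then releasing.

```bash
python3 -m pendant '[0,0,0.0006,0,0,0,0.001,0,0,0,0.0015,0,0,0,0.0015,0]'
python3 -m pendant '[0,0,0,0,0,0,0,0,0,0,0,0,0,0,0,0,0,0,-0.01,0,0,0,-0.04,0,0,0,-0.08,0,0,0,-0.12,0,0,0,-0.16,0,0,0,-0.2,0,0,0,-0.22,0,0,0,-0.22,0,0,0,-0.22,0]' 74
python3 - <<'E'
from h import *
o=sensors.get_obs();im=capture("wrist");cv2.imwrite("pics/w7.png",im[:,:,::-1])
print(o["ee_pos"],totool([.467,.0118,.235]).round(4))
E
```

```text
time: 19.2
ee_pos: [0.4295, -0.3387, 0.0079]
ee_rot: [0.561, 3.091, -0.0]
force: [0.5, 0.2, -1.4]
opening: 0.544
finger_force: 30.0
time: 20.28
ee_pos: [0.4298, -0.3391, 0.2296]
ee_rot: [0.56, 3.089, -0.003]
force: [-0.1, 0.5, -0.9]
opening: 0.786
finger_force: 0.0
[ 0.42984767 -0.33910937  0.22957191] [ 0.0875  0.3411 -0.0075]
```

View pics/w7.png

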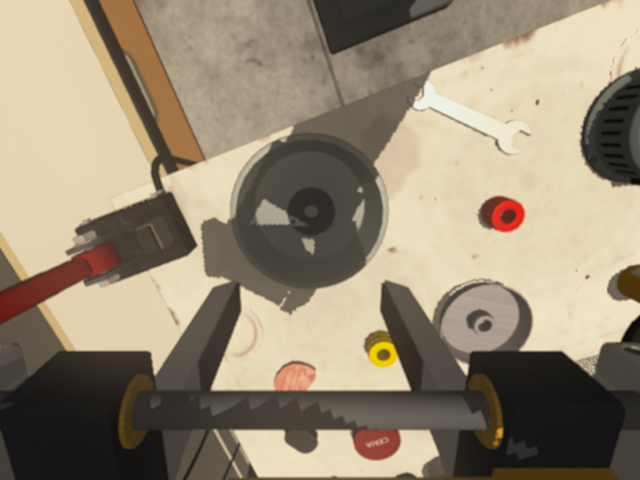

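The flange lies flat at (312,211) in the middle of the tub. Now the felt wheel.

```bash
python3 -m pendant '[0.0875,0.3411,-0.0075,0,0.0875,0.3411,-0.0075,0,0.0875,0.3411,-0.0075,0,0.0875,0.3411,-0.0075,0,0.0875,0.3411,-0.0075,0,0.0875,0.3411,-0.0075,0,0.0875,0.3411,-0.0075,0,0.0875,0.3411,-0.0075,0,0.0875,0.3411,-0.0075,0,0.0875,0.3411,-0.0075,0,0.0875,0.3411,-0.0075,0,0.0875,0.3411,-0.0075,0,0.0875,0.3411,-0.0075,0,0.0875,0.3411,0.03,0,0.0875,0.3411,0.06,0,0.0875,0.3411,0.08,0,0.0875,0.3411,0.1,0,0.0875,0.3411,0.1,0,0.0875,0.3411,0.1,0]' 92
python3 - <<'E'
from h import *
o=sensors.get_obs();print(o["ee_pos"],totool([.467,.0118,.081],o).round(4))
E
```

```text
time: 21.92
ee_pos: [0.4665, 0.0106, 0.127]
ee_rot: [-0.563, -3.088, -0.0]
force: [0.2, 0.7, 0.8]
opening: 0.98
finger_force: 0.0
[0.46651811 0.0105974  0.1270043 ] [-0.0001  0.0013  0.046 ]
```

```bash
python3 -m pendant '[0,0.0008,0.015,0,0,0.0008,0.03,0,0,0.0008,0.04,0,0,0.0008,0.046,0,0,0.0008,0.046,0,0,0.0008,0.046,0,0,0.0008,0.046,0]'
python3 -m pendant '[0,0,0,0,0,0,0,0,0,0,0,0,0,0,0,0,0,0,0,0,0,0,0,0,0,0,0,0]' 60
```

```text
time: 22.5
ee_pos: [0.4684, 0.012, 0.0828]
ee_rot: [0.56, 3.089, -0.0]
force: [-0.5, -0.7, 0.0]
opening: 0.977
finger_force: 0.0
time: 23.08
ee_pos: [0.4678, 0.0123, 0.082]
ee_rot: [0.561, 3.091, 0.0]
force: [-0.5, 1.4, 2.1]
opening: 0.682
finger_force: 30.0
```

```bash
python3 -m pendant '[0,0,-0.012,0,0,0,-0.025,0,0,0,-0.04,0,0,0,-0.06,0,0,0,-0.08,0,0,0,-0.1,0,0,0,-0.13,0,0,0,-0.13,0,0,0,-0.13,0,0,0,-0.13,0]'
python3 - <<'E'
from h import *
o=sensors.get_obs();print(o["ee_pos"],o["opening"],totool([.504,.291,.2],o).round(4))
E
```

```text
time: 23.92
ee_pos: [0.4668, 0.0123, 0.2103]
ee_rot: [-0.56, -3.089, 0.0]
force: [0.2, 0.9, -1.5]
opening: 0.686
finger_force: 30.0
[0.46675626 0.01233587 0.21028803] 0.6856427957800937 [0.063  0.274  0.0103]
```

```bash
python3 -m pendant '[0.063,0.274,0,0,0.063,0.274,0,0,0.063,0.274,0,0,0.063,0.274,0,0,0.063,0.274,0,0,0.063,0.274,0,0,0.063,0.274,0,0,0.063,0.274,0,0,0.063,0.274,0,0,0.063,0.274,0,0,0.063,0.274,0,0,0.063,0.274,0,0]'
python3 - <<'E'
from h import *
o=sensors.get_obs();im=capture("wrist");cv2.imwrite("pics/w8.png",im[:,:,::-1]);np.save("o8.npy",o,allow_pickle=True)
q=proj("wrist",[[.4384,.3157,.016],[.4384,.3157,.06]],o);print(o["ee_pos"],q)
# 3x crop of the pin and of the held wheel
x,y=q.mean(0).astype(int);T=np.hstack([cv2.resize(im[max(y-70,0):max(y-70,0)+140,x-67:x+66,::-1],(400,420)),cv2.resize(im[240:380,244:377,::-1],(400,420))]);cv2.imwrite("pics/c8.png",T);print(x-67,max(y-70,0))
E
```

```text
time: 24.92
ee_pos: [0.5047, 0.2895, 0.2112]
ee_rot: [-0.563, -3.09, 0.001]
force: [0.3, -0.0, -1.9]
opening: 0.682
finger_force: 30.0
[0.50466909 0.2895474  0.21123133] [[312.40480606 144.47633441]
 [312.63014215 145.97463037]]
245 75
```

View pics/c8.png

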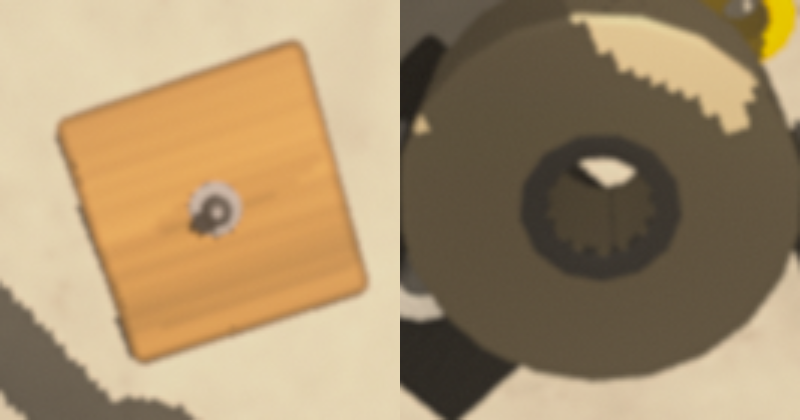

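The pin is seen almost end-on, tip at wrist pixel (316.5,145). The held wheel's bush is centred at (310.8,309).

Run:
```python
from h import *
o=np.load("o8.npy",allow_pickle=True).item()
p=ray("wrist",(316.5,145),.06,o)[0];p2=ray("wrist",(316.7,144.5),.016,o)[0]
b=ray("wrist",(310.8,309),o["ee_pos"][2]+.018,o)[0]
print(p,p2,b,"bore-tcp tool",totool(b,o).round(4))
n=sensors.get_obs();print(n["ee_pos"]);tp=totool(p,n);print(tp,totool(p,o),(totool(p,o)-totool(b,o)).round(4))
# calibration cross-check from top view
im=cv2.imread("pics/top0.png");print(proj("top",[p,p2]))
```

```text
[0.43881863 0.31912427 0.06      ] [0.43990951 0.31963518 0.016     ] [0.50388324 0.28926436 0.22923133] bore-tcp tool [ 0.0006 -0.0006 -0.018 ]
[0.5048169  0.28969426 0.21154281]
[0.07210532 0.00430324 0.15155668] [0.07195824 0.00455972 0.15127197] [0.0713 0.0051 0.1693]
[[199.05657359 273.68511819]
 [203.37638077 273.80024008]]
```

```bash
python3 -m pendant '[0.021,0.004,0.03,0,0.021,0.004,0.06,0,0.021,0.004,0.09,0,0.021,0.004,0.11,0,0.021,0.004,0.12,0,0.021,0.004,0.123,0,0.021,0.004,0.123,0,0.021,0.004,0.123,0,0.021,0.004,0.123,0,0.021,0.004,0.123,0]'
python3 - <<'E'
from h import *
o=sensors.get_obs();im=capture("wrist");cv2.imwrite("pics/w9.png",im[:,:,::-1]);np.save("o9.npy",o,allow_pickle=True)
print(o["ee_pos"])
cv2.imwrite("pics/c9.png",cv2.resize(im[130:360,190:430,::-1],(720,690))[:600])
E
```

```text
time: 25.8
ee_pos: [0.4876, 0.3024, 0.0904]
ee_rot: [0.56, 3.089, 0.002]
force: [0.3, 0.7, -1.4]
opening: 0.683
finger_force: 30.0
[0.48763535 0.30236413 0.0904188 ]
```

View pics/c9.png

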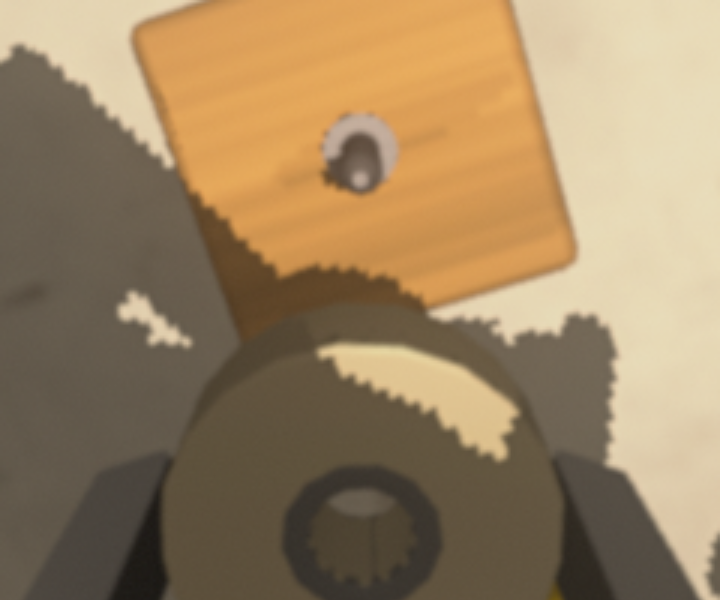

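The pin tip is at wrist pixel (310,190), its collar at (310,179), and the wheel's bush at (310.3,309.3).

Run:
```python
from h import *
o=np.load("o9.npy",allow_pickle=True).item()
p=ray("wrist",(310,190),.06,o)[0];p2=ray("wrist",(310,179.3),.017,o)[0];b=ray("wrist",(310.3,309.3),o["ee_pos"][2]+.018,o)[0]
print(p,p2,b,totool(b,o).round(4),"move",(totool(p,o)-totool(b,o)).round(4),(totool(p2,o)-totool(b,o)).round(4))
print(sensors.get_obs()["ee_pos"])
```

```text
[0.43973555 0.31936451 0.06      ] [0.43899868 0.31968188 0.017     ] [0.48684724 0.3017709  0.1084188 ] [ 0.0005 -0.0008 -0.018 ] move [ 0.0504 -0.0002  0.0483] [ 0.0513 -0.0002  0.0913]
[0.48740147 0.30229198 0.0901235 ]
```

```bash
python3 -m pendant '[0.02,0,0,0,0.04,0,0,0,0.0507,0,0,0,0.0507,0,0,0,0.0507,0,0,0,0.0507,0,0,0]'
python3 -m pendant '[0,0,0.008,0,0,0,0.016,0,0,0,0.022,0,0,0,0.026,0,0,0,0.03,0,0,0,0.03,0,0,0,0.03,0,0,0,0.03,0]'
```

```text
time: 26.35
ee_pos: [0.44, 0.3198, 0.0893]
ee_rot: [0.561, 3.09, 0.001]
force: [0.1, -0.1, -0.3]
opening: 0.684
finger_force: 30.0
time: 27.02
ee_pos: [0.4393, 0.3199, 0.059]
ee_rot: [0.56, 3.091, 0.0]
force: [-0.2, -1.2, -1.0]
opening: 0.678
finger_force: 30.0
```

```bash
python3 -m pendant '[0,0,0.006,0,0,0,0.012,0,0,0,0.018,0,0,0,0.024,0,0,0,0.028,0,0,0,0.031,0,0,0,0.033,0,0,0,0.0345,0,0,0,0.0345,0,0,0,0.0345,0]'
```

```text
time: 27.85
ee_pos: [0.4392, 0.3199, 0.0244]
ee_rot: [0.56, 3.091, 0.0]
force: [-0.4, -0.3, -1.7]
opening: 0.684
finger_force: 30.0
```

```bash
python3 -m pendant '[0,0,0.0005,0,0,0,0.001,0,0,0,0.0012,0,0,0,0.0012,0]'
python3 -m pendant '[0,0,0,0,0,0,0,0,0,0,0,0,0,0,0,0,0,0,0,0,0,0,-0.01,0,0,0,-0.04,0,0,0,-0.08,0,0,0,-0.12,0,0,0,-0.16,0,0,0,-0.2,0,0,0,-0.2,0,0,0,-0.2,0]' 92
python3 - <<'E'
from h import *
im=capture("wrist")[:,:,::-1];t=capture("top")[150:330,150:510,::-1]
cv2.imwrite("pics/f.png",np.vstack([cv2.resize(im[120:320,120:520],(600,300)),cv2.resize(t,(600,300))]))
print(sensors.get_obs()["ee_pos"])
E
```

```text
time: 28.18
ee_pos: [0.4393, 0.3199, 0.024]
ee_rot: [0.561, 3.091, 0.0]
force: [-2.6, -1.7, 5.3]
opening: 0.686
finger_force: 30.0
time: 29.27
ee_pos: [0.4406, 0.3206, 0.2271]
ee_rot: [0.559, 3.085, 0.006]
force: [0.3, 0.1, -1.0]
opening: 0.98
finger_force: 0.0
[0.4384572  0.31952977 0.2223821 ]
```

View pics/f.png

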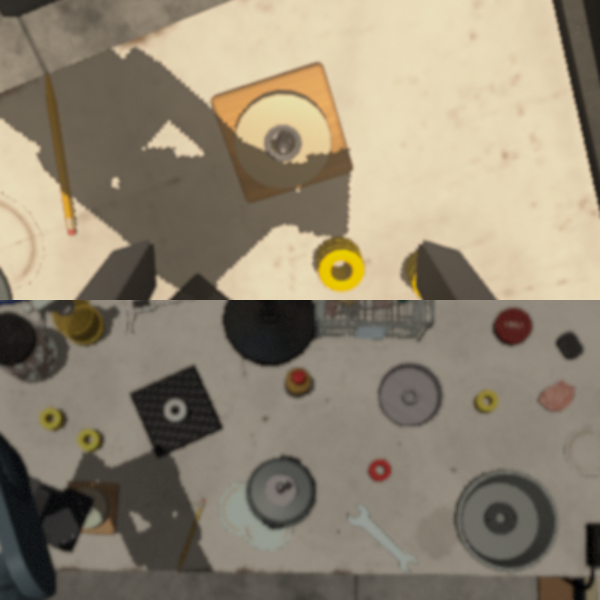

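The wheel sits over the pin on its base at (283,143). The nut, spacer and flange are all in place in the top view, and the bottle is standing at (298,382). Handing in.

```bash
python3 -m pendant '[0,0,0,0,0,0,0,0,0,0,0,0,0,0,0,0,0,0,0,0,0,0,0,0]'; python3 -c "
from workcell import workorder
print(workorder.hand_in())"
```

```text
time: 29.87
ee_pos: [0.4389, 0.3198, 0.2227]
ee_rot: [-0.56, -3.091, 0.001]
force: [-0.0, 0.1, 0.3]
opening: 0.977
finger_force: 0.0
the job is handed in; nothing more can be done
None
```

I handed the job in at about 30 s: in the last pictures the nut is in the dish, the spacer on the pad, the flange in the tub, the felt wheel over the pin, and the oil bottle still standing; the hand-in returned no verdict.

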